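# Release a gas trap from its bench clamp

### The job

The gas trap in the bench clamp is used up: free it for its change. With a fingertip against the knurled rim, gripping nothing, roll the brass thumbscrew two full turns loose (counter-clockwise from above, and no further: its thread soon runs out). Then push the keeper bar by its red tab to the left, round to its stop, so that nothing lies over the trap; leave the trap in its saddles, and the fittings and the spanner where they are.

Things in the scene. Friction and masses are not known exactly. Their poses are not given: they have to be found in the camera images.
- trap_clamp: grey and aluminium bench clamp fixed to the worktop: base plate 170 (x) x 146 (y) x 12 mm high, origin at the centre of its underside. Its x axis runs from the thumbscrew (near the robot, 55 mm to -x) to the keeper's pivot (55 mm to +x); the trap lies along its y axis in two saddles
- screw_axis (a point): point of the clamp on the thumbscrew's upright axis, 82 mm above the worktop (this point stays): centre of the knurled brass head while tight. The head is 43 mm in diameter over 24 upright ridges, 20 mm high; its rim reaches from 72 to 92 mm above the worktop when tight, 6 mm higher after two turns. It is free all round; below it is only the keeper's hooked end (top at 67 mm)
- screw_mark (a point): outer end of the black line on top of the thumbscrew's head, 18 mm from its axis; turns and rises with the screw. The line runs from the centre outward and points to the keeper's pivot when fully tight and again after each full turn
- thumbscrew (a joint): turn of the thumbscrew from fully tight, rad, growing counter-clockwise from above (loosening); 12.57 is two full turns. Starts between 0 and 0.3. Drag 0.02 N m (about 1 N at the rim); stays where left; rises 3 mm a turn. Its shoulder sits 5 mm deep in a pocket of the keeper's hooked end and bars the keeper until some 1.6 turns loose; the keeper then passes under the head
- keeper (a joint): swing of the keeper, rad: 0 closed across the trap (from the pivot toward the thumbscrew), growing clockwise seen from above, so that its hooked end swings to the clamp's +y (the robot's left); the stop is at 1.745. Stays where it is left; drag 0.03 N m
- keeper_pivot (a point): point on the keeper's upright pivot axis, 58 mm above the worktop, fixed on the clamp; the pivot's dark cap screw reaches 69 mm
- keeper_tab (a point): centre of the keeper's red upright finger tab, 74 mm above the worktop, 42 mm from the pivot axis; moves with the keeper. The tab is 22 mm long along the bar, 6 mm thick and stands free from 66 to 87 mm above the worktop. The steel bar below it is 20 mm wide, from 54 to 62 mm above the worktop
- trap_center (a point): centre of the gas trap, a cartridge with a green filling and white end caps, 34 mm in diameter and 168 mm long over its brass ends, lying loose along the clamp's y axis with its top 52 mm above the worktop
- spanner_center (a point): centre of a steel open-ended spanner, 125 mm long, 5 mm thick, lying to the right of the clamp
- union_center (a point): centre of a brass compression union, 22 x 39 x 19 mm, lying to the left of the clamp
- tee_center (a point): centre of a steel tee fitting, 29 x 36 x 14 mm, lying to the left of the clamp

How it is judged:
By the outcome, as a careful person would: the job done as asked, in the order asked, and still so for the second after the job is handed in, with the robot touching nothing.
It also fails if it takes over 72 s, if anything falls off the work surface, if the arm or the gripper's body presses on something with over 40 N, if the wrist force passes 120 N, or if a joint passes its speed limit or range.

### The arm

A 7-joint arm with a two-finger parallel gripper is mounted at the origin on a cart in front of the work surface, level with it; the furniture and walls round the work are solid. World frame = base frame: x ahead of the robot, y to its left, z up, the work surface at z = 0. Lengths are in mm, angles in degrees, forces in N, time in s.
With the tool pointing down it reaches from about 425 to 825 mm from the base axis. Payload 3.6 kg.
Tool frame: the origin (TCP) lies midway between the tips of the shut fingers; the grasp point (between the pads) lies 19 mm behind it; z points along the fingers, y is the direction in which the jaws open and shut (so a half turn about z gives the same grasp; the last joint's range is limited). The gripper opens to 85 mm and grips with 20 to 120 N. Pads are 22 mm wide; open, the fingers measure 114 mm over their backs; the gripper's body (76 mm by 85 mm) begins 54 mm behind the grasp point. The pads swing forward as they close: fully open they stand 13 mm farther back than shut.
Start: joints at [70.732, 35.231, -0.722, 81.555, 0.464, 63.22, -2.315], TCP at [198.176, -619.023, 231.297] pointing down, gripper open.
Joint ranges: [-178.69, 178.69], [-17.37, 117.87], [-77.05, 75.6], [15.02, 138.74], [-78.02, 258.01], [0.78, 113.62], [-162.83, 162.83]. Speed limits (degrees/s): [159.86, 159.86, 180, 180, 180, 180, 180].

### API

Orientations are given as [roll, pitch, yaw] about the fixed x, y, z axes, in that order (R = Rz(yaw) Ry(pitch) Rx(roll)).
In Python, from station import robot, planner, vision, job_done gives the robot as it stands. The module is installed in compiled form; this text tells all that it offers. Calls block until the motion is done:
- robot.goto(position, orientation): joint-space move of the TCP to a pose.
- robot.line_to(position, max_speed=150, frame=None): straight line of the TCP; frame=None keeps the orientation; max_speed is the mean speed in mm/s.
- robot.movej(angles): joint-space move.
- robot.grip(opening, squeeze=None): finger opening in mm; squeeze is the grip in N (None keeps the last); returns when the fingers have stopped.
- robot.dwell(seconds).
- planner.ik(position, orientation): joint angles nearest the present ones, or None.
- vision.read_camera(name): name is "scene" or "top" or "wrist"; returns a dict with "image" (384x512x3 uint8, red, green, blue), "intrinsics" (3x3 intrinsics, pixels), "k1" (the pictures are not rectified: a ray, as slopes to the right and down, at radius r is drawn at 1 + k1 r^2 times it, then the intrinsics apply), "rvec" (rotation vector, rad) and "tvec" (3), from world to camera coordinates, as OpenCV has them. Camera axes: x right, y down, z forward; pixel columns grow to the right and rows downward; lengths in mm; the calibration is good to about 2 mm. A picture is of the moment at which its call begins. There is no depth.
A pose or a line that the arm cannot do raises robot.IKError and nothing moves.
- job_done(): hands the job in, once; it reports no verdict.
Readings, each from a call of its own:
- robot.get_t(): time.
- robot.get_joints(): joint angles.
- robot.get_joint_vel(): joint speeds.
- robot.get_effort(): joint torques, N m.
- robot.get_position(): TCP position.
- robot.get_tool_rot(): TCP orientation.
- robot.get_ft_force(): force on the tool from outside, world axes, zero at the start.
- robot.get_wrist_torque(): the same for the moment, N m.
- robot.get_finger_gap(): finger opening in mm.
Only numpy, scipy, OpenCV 4.12 (cv2) and the standard library are available. Lean on these libraries where they do the work, as an engineer would, in place of code of your own. Each camera call takes 0.05 s, during which the arm holds its last target.

## Working session

There is one attempt and no reset: what is moved stays moved. The work goes in short steps, each a Python script; the robot and the scene stay as the last script left them, time stands still between calls to the robot, and variables do not carry over. Pictures are saved under pics/ and viewed, and the job is handed in when it is done.

```bash
mkdir -p pics; cat > h.py <<'E'
import numpy as np, cv2
from station import robot, planner, vision, job_done
def shot(name,fn=None):
    c=vision.read_camera(name)
    if fn: cv2.imwrite('pics/'+fn,c['image'][:,:,::-1])
    return c
def dist(c): return np.array([c['k1'],0,0,0,0.])
def proj(c,P):
    p,_=cv2.projectPoints(np.float64(P).reshape(-1,1,3),np.float64(c['rvec']),np.float64(c['tvec']),np.float64(c['intrinsics']),dist(c)); return p.reshape(-1,2)
def unproj(c,uv,z):
    n=cv2.undistortPoints(np.float64(uv).reshape(-1,1,2),np.float64(c['intrinsics']),dist(c)).reshape(-1,2)
    R=cv2.Rodrigues(np.float64(c['rvec']))[0]; t=np.float64(c['tvec']).ravel()
    o=-R.T@t; d=np.c_[n,np.ones(len(n))]@R
    return o+d*((z-o[2])/d[:,2])[:,None]
E
python3 - <<'E'
from h import *
for n in ['scene','top','wrist']:
    c=shot(n,n+'0.png'); R=cv2.Rodrigues(np.float64(c['rvec']))[0]; print(n,-R.T@np.float64(c['tvec']).ravel(),c['k1'],c['intrinsics'][0][0])
print(robot.get_t(),robot.get_tool_rot(),robot.get_position(),robot.get_ft_force())
E
```

```text
scene [275.64106933 639.5443034  663.60445672] -0.02908651112458635 476.85712137346246
top [450.99928113  48.32583987 924.71997468] -0.07129769801461486 437.46784089955213
wrist [ 270.61160984 -594.53952617  373.28981591] -0.04821233301750499 271.3140519817694
0.15 [-1.79889036e+02  1.07042244e-03  1.77534478e+01] [ 197.99999794 -618.50339549  230.41255398] [-0.47073864 -0.04548538 -0.53731604]
```

View pics/scene0.png

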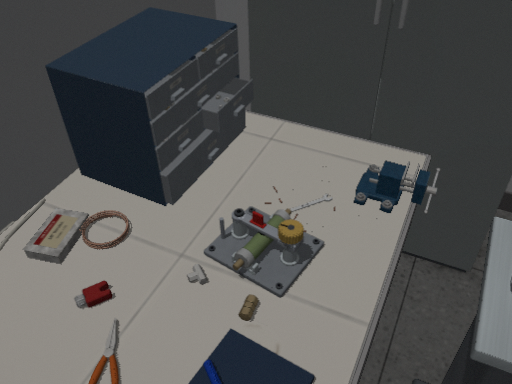

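View pics/top0.png

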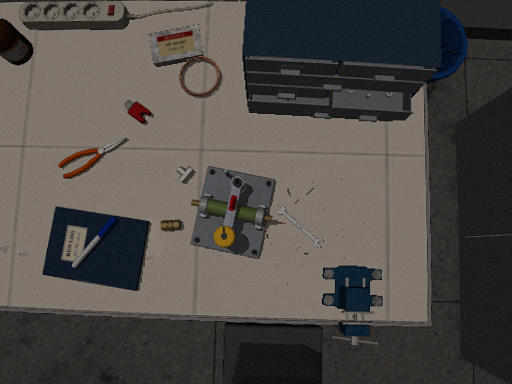

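```bash
python3 - <<'E'
from h import *
a=cv2.imread('pics/top0.png')[155:265,150:335]; cv2.imwrite('pics/top0z.png',cv2.resize(a,None,fx=4,fy=4,interpolation=cv2.INTER_CUBIC))
a=cv2.imread('pics/scene0.png')[180:310,180:350]; cv2.imwrite('pics/scene0z.png',cv2.resize(a,None,fx=4,fy=4,interpolation=cv2.INTER_CUBIC))
E
```

```text
(no output)
```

View pics/top0z.png

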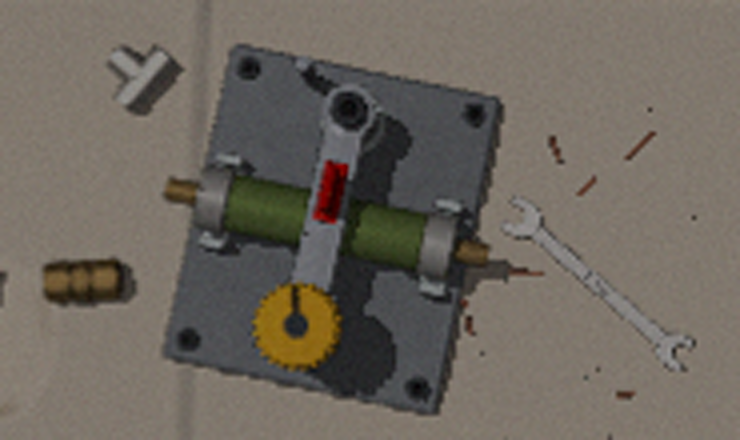

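View pics/scene0z.png

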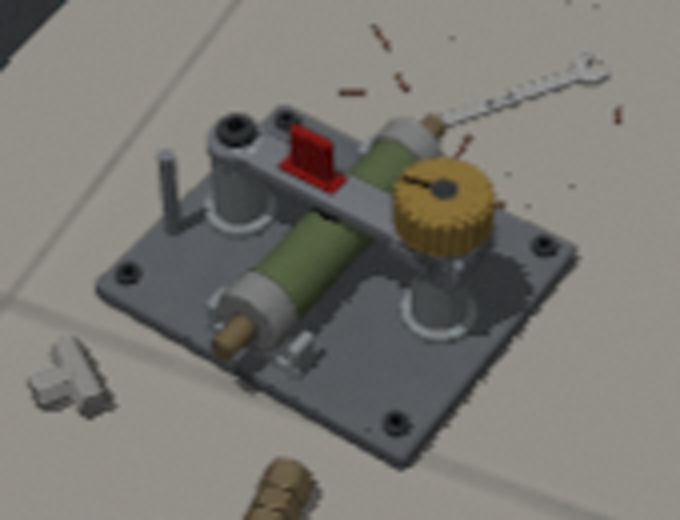

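```bash
cat > fit.py <<'E'
from h import *
from scipy.optimize import least_squares
import json
top=vision.read_camera('top'); sc=vision.read_camera('scene')
t=lambda p:(np.float64(p)+.5)/4-.5+[150,155]
s=lambda p:(np.float64(p)+.5)/4-.5+[180,180]
# model points: clamp frame
T=[([85,73,12],(236,44)),([85,-73,12],(500,98)),([-85,-73,12],(437,413)),([-85,73,12],(165,357)),([-55,0,92],(297,325)),([55,0,69],(349,108)),([13,0,87],(333,163+28))]
S=[([-85,-73,12],(577,248)),([-85,73,12],(405,466)),([85,73,12],(97,289)),([-55,0,92],(443,189)),([55,0,69],(237,130))]
def w(p,P):
    a=p[2]; R=np.array([[np.cos(a),-np.sin(a),0],[np.sin(a),np.cos(a),0],[0,0,1]]); return np.float64(P)@R.T+[p[0],p[1],0]
def r(p,which=3):
    o=[]
    if which&1:o+=[(proj(top,w(p,P))[0]-t(u)) for P,u in T[:6]]
    if which&2:o+=[(proj(sc,w(p,P))[0]-s(u)) for P,u in S]
    return np.array(o).ravel()
for k in (1,2,3):
    f=least_squares(r,[430,40,-.2],args=(k,)); p=f.x
    print(k,p[:2],np.degrees(p[2]),'screw',w(p,[-55,0,82]),'piv',w(p,[55,0,58])); print(f.fun.reshape(-1,2).round(1).tolist())
json.dump(list(p),open('pose.json','w'))
m=unproj(top,[t((296,290))],92)[0]; c=unproj(top,[t((297,325))],92)[0]
print('mark',m-c,np.degrees(np.arctan2(*(m-c)[1::-1]))-np.degrees(p[2]))
for n,u,z in [('union',(84,282),9),('tee',(145,78),7),('sp1',(520,218),3),('sp2',(676,350),3)]: print(n,unproj(top,[t(u)],z)[0])
E
python3 fit.py
```

```text
1 [524.53462056 111.9439926 ] -10.022569148631439 screw [470.3739604  121.51597732  82.        ] piv [578.69528071 102.37200788  58.        ]
[[-0.7, -0.4], [0.7, -0.4], [0.1, 0.6], [-0.5, 0.1], [0.3, 0.1], [0.1, 0.0]]
2 [522.7735784  112.51131995] -9.90592665415565 screw [468.59354388 121.97302488  82.        ] piv [576.95361291 103.04961502  58.        ]
[[0.9, -0.3], [0.4, -0.5], [-1.6, -0.5], [0.6, 1.2], [-0.4, -0.2]]
3 [523.66082244 112.0849535 ] -9.930636006889845 screw [469.48487342 121.57002321  82.        ] piv [577.83677147 102.5998838   58.        ]
[[-0.9, -0.0], [0.5, -0.0], [0.1, 1.0], [-0.6, 0.5], [0.3, 0.6], [-0.1, 0.4], [0.5, -0.6], [-0.0, -0.9], [-1.9, -0.9], [0.2, 0.8], [-0.7, -0.5]]
mark [16.5681097   1.10402066  0.        ] 13.742920592351748
union [491.49348775 242.67496308   9.        ]
tee [601.27301559 216.12426484   7.        ]
sp1 [532.32582164  14.33149924   3.        ]
sp2 [465.31524175 -68.80788109   3.        ]
```

```bash
python3 - <<'E'
from h import *
for yaw in range(-180,181,30):
    q=planner.ik([469.5,121.7,140],[180,0,yaw]); print(yaw, None if q is None else np.round(q,0).tolist())
E
```

```text
-180 [14.0, 35.0, -47.0, 114.0, 35.0, 46.0, 37.0]
-150 [18.0, 38.0, -55.0, 114.0, 41.0, 50.0, 61.0]
-120 [23.0, 43.0, -66.0, 113.0, 49.0, 57.0, 83.0]
-90 [23.0, 43.0, -66.0, 113.0, 49.0, 57.0, 113.0]
-60 [-51.0, 38.0, 54.0, 116.0, -42.0, 48.0, -123.0]
-30 [-16.0, 28.0, -2.0, 115.0, 1.0, 37.0, -139.0]
0 [-10.0, 28.0, -10.0, 114.0, 7.0, 38.0, -115.0]
30 [-3.0, 29.0, -20.0, 114.0, 15.0, 39.0, -93.0]
60 [5.0, 31.0, -32.0, 114.0, 24.0, 42.0, -72.0]
90 [8.0, 32.0, -38.0, 114.0, 29.0, 43.0, -47.0]
120 [11.0, 34.0, -43.0, 114.0, 32.0, 45.0, -20.0]
150 [12.0, 34.0, -44.0, 114.0, 33.0, 45.0, 9.0]
180 [14.0, 35.0, -47.0, 114.0, 35.0, 46.0, 37.0]
```

View pics/wrist0.png

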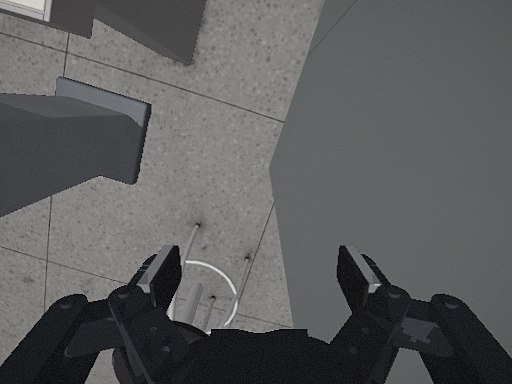

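```bash
python3 - <<'E'
from h import *
t=vision.read_camera('top'); s=vision.read_camera('scene')
for z in (0,200,-400):
    print(z,'top',unproj(t,[(457,120),(467,235),(470,384),(430,320)],z)[:,:2].round().tolist(),'scene',unproj(s,[(497,180),(470,384),(475,290)],z)[:,:2].round().tolist())
w=vision.read_camera('wrist')
for z in (0,-400): print(unproj(w,[(275,160),(290,380),(320,0),(100,80)],z)[:,:2].round().tolist())
print(proj(s,[[198,-619,231]]),proj(t,[[198,-619,231]]))
print('ft',robot.get_ft_force(),robot.get_finger_gap(), robot.get_t())
E
```

```text
0 top [[739.0, -372.0], [488.0, -385.0], [181.0, -388.0], [310.0, -303.0]] scene [[152.0, -275.0], [148.0, 220.0], [161.0, 45.0]]
200 top [[677.0, -281.0], [480.0, -291.0], [239.0, -293.0], [341.0, -227.0]] scene [[189.0, 1.0], [186.0, 346.0], [196.0, 224.0]]
-400 top [[864.0, -553.0], [504.0, -573.0], [64.0, -576.0], [249.0, -455.0]] scene [[78.0, -826.0], [70.0, -33.0], [92.0, -314.0]]
[[215.0, -636.0], [-173.0, -799.0], [417.0, -626.0], [246.0, -385.0]]
[[155.0, -681.0], [-648.0, -1018.0], [572.0, -659.0], [220.0, -161.0]]
[[518.5601411   13.82220128]] [[667.51694909 410.83327151]]
ft [-0.09370777 -0.1384784  -0.5114098 ] 84.91306987278858 0.4
```

```bash
cat >> h.py <<'E'
C=np.array([469.5,121.7]); 
def pose(phi,r,z,c=C):
    a=np.radians(phi); return [c[0]+r*np.cos(a),c[1]+r*np.sin(a),z],[180,0,phi+180]
def st(): print('t',round(robot.get_t(),2),'pos',np.round(robot.get_position(),1),'f',np.round(robot.get_ft_force(),1),'q',np.round(robot.get_joints(),0).tolist())
E
python3 - <<'E'
from h import *
q=planner.ik(*pose(-195,40,150)); print(np.round(q,0))
robot.grip(0,20); st()
robot.goto(*pose(-195,40,150)); st()
p,o=pose(-195,40,78); robot.line_to(p,150); st()
shot('wrist','w1.png'); shot('scene','s1.png'); print(robot.get_finger_gap())
E
```

```text
[ -12.   25.  -10.  119.    7.   37. -133.]
t 1.17 pos [ 198.2 -619.   231.3] f [1.  0.5 0.2] q [71.0, 35.0, -1.0, 82.0, 0.0, 63.0, -2.0]
t 3.95 pos [431.4 131.4 150.1] f [-0.2  0.4 -0.2] q [-12.0, 25.0, -10.0, 119.0, 7.0, 37.0, -133.0]
t 4.58 pos [431.3 132.   78.3] f [-0.1 -0.6 -0.4] q [-14.0, 32.0, -8.0, 123.0, 10.0, 26.0, -135.0]
-0.005178398535198757
```

View pics/w1.png

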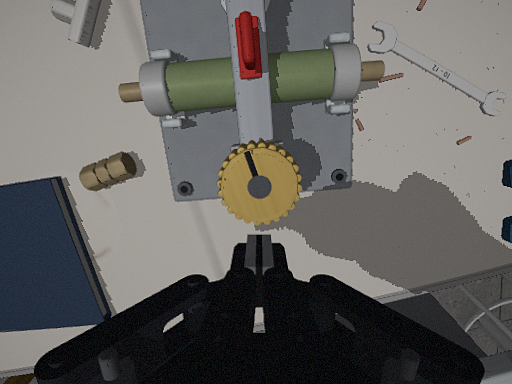

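View pics/s1.png

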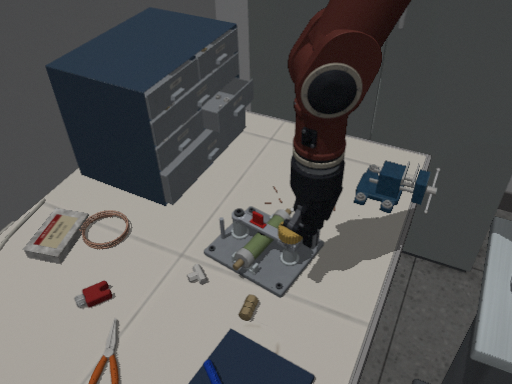

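```bash
cat >> h.py <<'E'
def head(c,z):
    hsv=cv2.cvtColor(np.ascontiguousarray(c['image']),cv2.COLOR_RGB2HSV)
    e=proj(c,[[C[0],C[1],z]])[0]
    m=cv2.inRange(hsv,(15,120,90),(32,255,255))
    yy,xx=np.mgrid[:384,:512]; m[(xx-e[0])**2+(yy-e[1])**2>60**2]=0
    return m,e
E
python3 - <<'E'
from h import *
c=vision.read_camera('wrist'); m,e=head(c,92)
n,l,s,ce=cv2.connectedComponentsWithStats(m); k=1+np.argmax(s[1:,4]); 
cs,_=cv2.findContours(np.uint8(l==k),cv2.RETR_EXTERNAL,cv2.CHAIN_APPROX_NONE)
(x,y),r=cv2.minEnclosingCircle(cs[0]); print(e,s[k],(x,y),r, unproj(c,[(x,y)],90))
print(unproj(c,[(259.5,187),(247,154)],92))
def step(r):
    p,o=pose(-195,r,78); robot.line_to(p,60)
for r in (36,34,33,32.5,32,31.5,31,30.5,30):
    step(r); f=np.array(robot.get_ft_force()); a=np.radians(-195); fr=f[0]*np.cos(a)+f[1]*np.sin(a); print(r,round(robot.get_t(),2),np.round(f,1),round(fr,1),np.round(robot.get_position(),1))
    if fr>6: break
E
```

```text
[260.17002064 187.80885224] [ 218  143   84   82 4412] (259.6707458496094, 183.5) 42.00435256958008 [[471.19349146 121.497669    90.        ]]
[[469.98987433 121.91412412  92.        ]
 [487.41038066 123.45934246  92.        ]]
36 4.98 [ 0.5  0.4 -0.6] -0.4 [435.5 131.   78.5]
34 5.23 [0.5 0.7 0. ] -0.3 [436.8 130.5  78. ]
33 5.48 [-0.5  0.7 -0.9] 0.7 [437.6 130.2  78. ]
32.5 5.73 [ 0.7 -0.  -0.1] -0.7 [438.1 130.1  78. ]
32 5.98 [ 1.   0.4 -0.2] -0.9 [438.6 130.   78. ]
31.5 6.23 [-0.5  0.1 -0.3] 0.5 [439.1 129.8  78. ]
31 6.48 [-0.1  0.4 -0.8] 0.2 [439.6 129.7  78. ]
30.5 6.73 [0.3 0.6 0.8] -0.1 [439.9 129.6  78. ]
30 6.98 [-1.9  1.3  0.3] 2.2 [440.  129.6  77.9]
```

```bash
cat >> h.py <<'E'
def stroke(phi0,phi1,r,z,dphi=12,F0=7.,r_min=26,r_max=33.5):
    n=int(np.ceil(abs(phi1-phi0)/dphi)); log=[]
    for phi in np.linspace(phi0,phi1,n+1)[1:]:
        p,o=pose(phi,r,z); robot.line_to(p,60,o)
        f=np.array(robot.get_ft_force()); a=np.radians(phi)
        fr=f[0]*np.cos(a)+f[1]*np.sin(a); ft=-f[0]*np.sin(a)+f[1]*np.cos(a)
        log.append((round(phi),round(r,1),round(fr,1),round(ft,1)))
        if np.linalg.norm(f)>25: print('FORCE',f); break
        r=float(np.clip(r+np.clip((fr-F0)*0.1,-.6,.6),r_min,r_max))
    print(log); return r
E
python3 - <<'E'
from h import *
p,o=pose(-195,29,78); robot.line_to(p,60)
r=stroke(-195,-135,29,78); st(); shot('wrist','w2.png'); shot('top','t2.png'); print(r)
E
```

```text
[(-183, 29, np.float64(5.5), np.float64(-0.7)), (-171, 28.9, np.float64(5.8), np.float64(0.5)), (-159, 28.7, np.float64(4.7), np.float64(-0.8)), (-147, 28.5, np.float64(5.1), np.float64(-0.6)), (-135, 28.3, np.float64(5.4), np.float64(0.2))]
t 9.03 pos [448.4  98.6  77.5] f [-3.7 -4.   2.8] q [2.0, 35.0, -25.0, 121.0, 29.0, 31.0, -90.0]
28.1551462480241
```

View pics/w2.png

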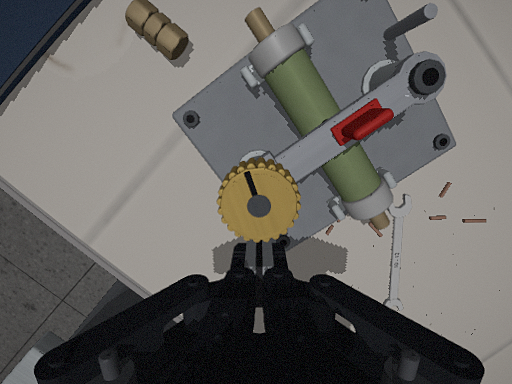

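```bash
python3 - <<'E'
from h import *
r=stroke(-135,45,28.2,78); st(); shot('wrist','w3.png'); print(r)
E
```

```text
[(-123, 28.2, np.float64(4.8), np.float64(-0.3)), (-111, 28.0, np.float64(6.4), np.float64(-0.1)), (-99, 27.9, np.float64(4.9), np.float64(-1.3)), (-87, 27.7, np.float64(5.5), np.float64(-0.2)), (-75, 27.6, np.float64(6.6), np.float64(-0.2)), (-63, 27.5, np.float64(7.1), np.float64(-0.2)), (-51, 27.5, np.float64(7.0), np.float64(-1.5)), (-39, 27.5, np.float64(6.9), np.float64(-0.2)), (-27, 27.5, np.float64(7.1), np.float64(-0.1)), (-15, 27.5, np.float64(6.3), np.float64(-0.5)), (-3, 27.5, np.float64(7.2), np.float64(-1.3)), (9, 27.5, np.float64(6.5), np.float64(-0.6)), (21, 27.4, np.float64(6.9), np.float64(-0.8)), (33, 27.4, np.float64(6.0), np.float64(-0.8)), (45, 27.3, np.float64(6.2), np.float64(-0.5))]
t 14.5 pos [493.7 144.1  78.8] f [ 4.7  4.  -0.5] q [21.0, 55.0, -69.0, 112.0, 61.0, 60.0, 57.0]
27.23384423924526
```

View pics/w3.png

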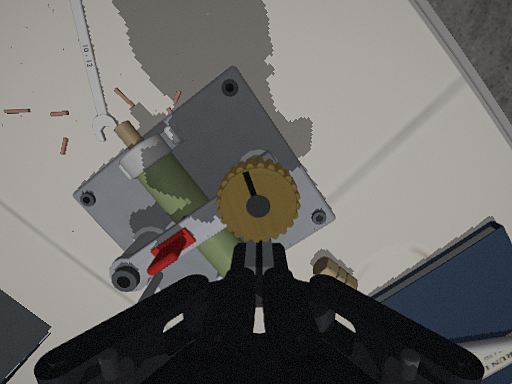

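```bash
cat >> h.py <<'E'
Q0=[-12,25,-10,119,7,37,-133]
def reset(phi,r,phi0,z):
    p,o=pose(phi,r+10,78); robot.line_to(p,80)
    p[2]=150; robot.line_to(p,200)
    robot.movej(Q0)
    p,o=pose(phi0,36,150); robot.line_to(p,150,o)
    p,o=pose(phi0,36,z); robot.line_to(p,150,o)
    p,o=pose(phi0,30.5,z); robot.line_to(p,60)
    p,o=pose(phi0,28.9,z); robot.line_to(p,30); st()
E
python3 - <<'E'
from h import *
reset(45,27.3,-195,80)
r=stroke(-195,38,28.9,80); st(); shot('wrist','w4.png'); print(r)
E
```

```text
t 19.58 pos [440.3 129.7  80.3] f [-5.6  2.   4.2] q [-13.0, 33.0, -8.0, 121.0, 10.0, 27.0, -134.0]
[(-183, 28.9, np.float64(5.0), np.float64(-0.2)), (-172, 28.7, np.float64(4.6), np.float64(-0.4)), (-160, 28.5, np.float64(5.3), np.float64(-0.8)), (-148, 28.3, np.float64(5.1), np.float64(-0.2)), (-137, 28.1, np.float64(5.1), np.float64(-0.3)), (-125, 27.9, np.float64(5.6), np.float64(0.1)), (-113, 27.8, np.float64(6.0), np.float64(-0.7)), (-102, 27.7, np.float64(5.2), np.float64(-0.6)), (-90, 27.5, np.float64(6.3), np.float64(-0.2)), (-78, 27.4, np.float64(7.0), np.float64(-1.0)), (-67, 27.4, np.float64(6.2), np.float64(-1.6)), (-55, 27.3, np.float64(7.0), np.float64(0.1)), (-44, 27.3, np.float64(7.2), np.float64(-1.7)), (-32, 27.4, np.float64(6.2), np.float64(-0.1)), (-20, 27.3, np.float64(7.4), np.float64(-1.2)), (-9, 27.3, np.float64(7.0), np.float64(-1.5)), (3, 27.3, np.float64(7.0), np.float64(-1.4)), (15, 27.3, np.float64(7.1), np.float64(-0.8)), (26, 27.3, np.float64(7.4), np.float64(-0.3)), (38, 27.4, np.float64(7.2), np.float64(-1.3))]
t 26.58 pos [496.3 140.9  80.9] f [ 6.5  3.4 -0.4] q [21.0, 54.0, -68.0, 112.0, 61.0, 60.0, 51.0]
27.380443224195904
```

View pics/w4.png

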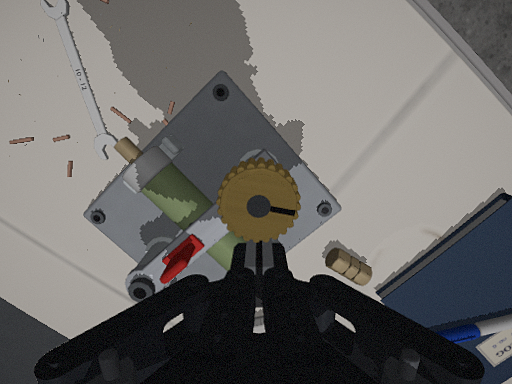

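```bash
cat >> h.py <<'E'
def mark(c,z,u,v):
    a,b=unproj(c,[u,v],z); d=b-a; return (np.degrees(np.arctan2(d[1],d[0]))+9.95)%360, a
E
python3 - <<'E'
from h import *
c=vision.read_camera('wrist')
print(mark(c,96,(258.5,206),(295,212)),robot.get_ft_force())
E
```

```text
(np.float64(127.65557853829685), array([470.41717974, 122.04403923,  96.        ])) [ 6.57618293  4.31359164 -0.93567215]
```

```bash
python3 - <<'E'
from h import *
reset(38,27.4,-195,83)
r=stroke(-195,29,28.7,83); st(); c=shot('wrist','w5.png'); print(r)
a=c['image'][150:260,200:320]; cv2.imwrite('pics/w5z.png',cv2.resize(a,None,fx=5,fy=5,interpolation=cv2.INTER_CUBIC)[:,:,::-1])
E
```

```text
t 31.62 pos [440.2 129.4  83.2] f [-5.4  1.9  3.8] q [-13.0, 32.0, -8.0, 121.0, 10.0, 27.0, -134.0]
[(-183, 28.7, np.float64(5.5), np.float64(-0.3)), (-171, 28.5, np.float64(5.3), np.float64(-0.4)), (-160, 28.4, np.float64(4.7), np.float64(0.6)), (-148, 28.2, np.float64(5.7), np.float64(0.6)), (-136, 28.0, np.float64(5.3), np.float64(-1.1)), (-124, 27.8, np.float64(5.6), np.float64(-0.3)), (-112, 27.7, np.float64(6.0), np.float64(-0.9)), (-101, 27.6, np.float64(6.1), np.float64(-0.0)), (-89, 27.5, np.float64(6.2), np.float64(-0.0)), (-77, 27.4, np.float64(7.4), np.float64(-2.0)), (-65, 27.5, np.float64(7.4), np.float64(0.3)), (-54, 27.5, np.float64(6.4), np.float64(-0.9)), (-42, 27.5, np.float64(7.1), np.float64(-1.1)), (-30, 27.5, np.float64(7.0), np.float64(-1.4)), (-18, 27.5, np.float64(6.8), np.float64(0.0)), (-6, 27.4, np.float64(6.8), np.float64(-0.9)), (5, 27.4, np.float64(7.7), np.float64(-1.3)), (17, 27.5, np.float64(6.9), np.float64(0.3)), (29, 27.5, np.float64(6.5), np.float64(-1.0))]
t 38.42 pos [499.1 136.9  84. ] f [6.2 2.3 0.5] q [21.0, 53.0, -67.0, 112.0, 59.0, 59.0, 44.0]
27.44221435206431
```

View pics/w5z.png

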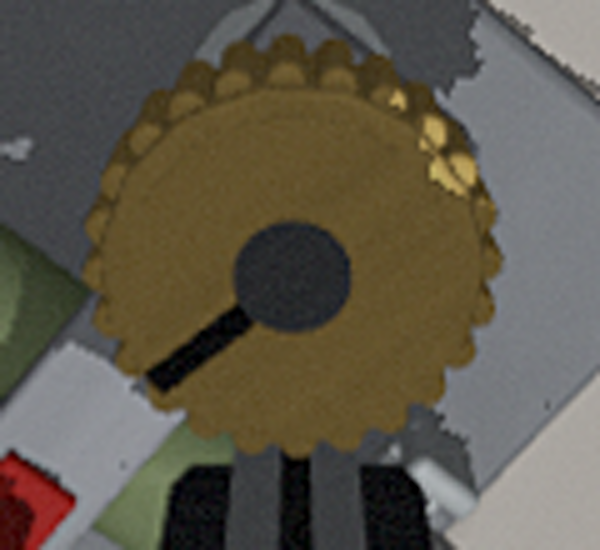

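```bash
python3 - <<'E'
from h import *
c=vision.read_camera('wrist'); g=lambda x,y:((x+.5)/5-.5+200,(y+.5)/5-.5+150)
print(mark(c,98,g(294,277),g(157,380)))
E
```

```text
(np.float64(347.36757940803665), array([470.41575175, 122.00468113,  98.        ]))
```

```bash
python3 - <<'E'
from h import *
r=stroke(29,39.5,27.4,83,6); c=shot('wrist','w6.png')
a=c['image'][150:260,200:320]; cv2.imwrite('pics/w6z.png',cv2.resize(a,None,fx=5,fy=5,interpolation=cv2.INTER_CUBIC)[:,:,::-1])
E
```

```text
[(34, 27.4, np.float64(6.3), np.float64(0.4)), (40, 27.3, np.float64(7.0), np.float64(-0.9))]
```

View pics/w6z.png

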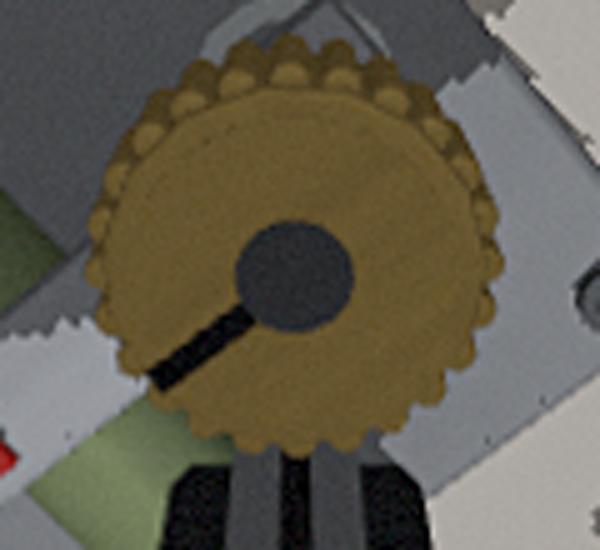

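```bash
cat >> h.py <<'E'
PV=np.array([578.5,102.8])
def kp(theta,back,z=72,rad=42):
    a=np.radians(170.05-theta); u=np.array([np.cos(a),np.sin(a)]); t=np.array([np.sin(a),-np.cos(a)])
    p=PV+rad*u-back*t; return [p[0],p[1],z],[180,0,80.05-theta]
E
python3 - <<'E'
from h import *
c=vision.read_camera('wrist'); g=lambda x,y:((x+.5)/5-.5+200,(y+.5)/5-.5+150)
print(mark(c,98,g(295,276),g(157,382)))
p,o=pose(39.5,37,83); robot.line_to(p,80); p[2]=150; robot.line_to(p,200)
robot.movej(Q0)
robot.goto(*kp(0,28,150)); st()
p,o=kp(0,28); robot.line_to(p,150,o); st()
shot('wrist','w7.png'); shot('top','t7.png')
E
```

```text
(np.float64(358.500672351657), array([470.34109688, 121.92917607,  98.        ]))
t 44.03 pos [531.9  82.7 149.9] f [-0.1  0.9 -0.8] q [13.0, 35.0, -37.0, 105.0, 28.0, 49.0, -48.0]
t 44.7 pos [532.7  83.1  72.5] f [-0.4  0.7 -0.3] q [9.0, 41.0, -32.0, 109.0, 34.0, 40.0, -53.0]
```

View pics/w7.png

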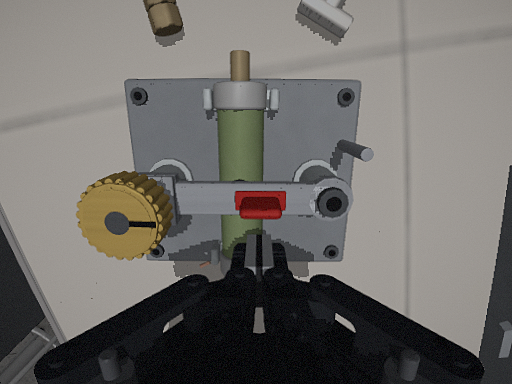

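```bash
python3 - <<'E'
from h import *
p,o=kp(0,13); robot.line_to(p,80,o); st()
for th in (8,18,28,38,48,58,68,78,86,92,96,99,101,103,105,107):
    p,o=kp(th,11.5); robot.line_to(p,60,o)
    f=np.array(robot.get_ft_force()); a=np.radians(170.05-th); ft=f[0]*np.sin(a)-f[1]*np.cos(a)
    print(th,round(ft,1),np.round(f,1),round(robot.get_t(),1))
    if th<95 and np.linalg.norm(f)>15: print('stuck');break
    if th>=95 and -ft>6: break
shot('wrist','w8.png'); shot('scene','s8.png')
E
```

```text
t 45.14 pos [535.2  98.7  72.5] f [-0.1  0.2 -0.7] q [8.0, 42.0, -32.0, 108.0, 33.0, 40.0, -54.0]
8 0.6 [-0.1  0.7  0.7] 45.4
18 -0.7 [-0.8 -0.4 -0.7] 45.8
28 -0.7 [ 0.3 -1.1  0.3] 46.1
38 -0.9 [-1.2 -0.   0.8] 46.4
48 0.4 [-0.2  1.  -0.3] 46.7
58 1.0 [0.7 0.9 0.1] 47.1
68 0.0 [ 0.  -0.1  0.1] 47.4
78 0.1 [ 0.1 -0.3 -0.1] 47.7
86 0.1 [ 0.1  0.3 -0.1] 48.0
92 -1.2 [-1.   1.1  0.5] 48.3
96 -0.3 [-0.4 -0.4  1. ] 48.5
99 -1.1 [-1.1  0.2  0.2] 48.8
101 -3.8 [-4.   0.3  2.4] 49.0
103 -6.4 [-6.1  2.   4.1] 49.3
```

View pics/w8.png

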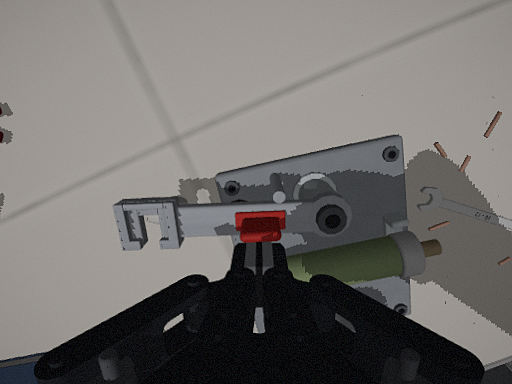

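```bash
python3 - <<'E'
from h import *
p,o=kp(103,25); robot.line_to(p,80,o); p[2]=190; robot.line_to(p,200)
robot.goto([440,-120,230],[180,0,0]); st()
t=shot('top'); s=shot('scene')
cv2.imwrite('pics/t9.png',cv2.resize(t['image'][145:275,140:335],None,fx=4,fy=4,interpolation=cv2.INTER_CUBIC)[:,:,::-1])
cv2.imwrite('pics/s9.png',cv2.resize(s['image'][180:330,170:350],None,fx=4,fy=4,interpolation=cv2.INTER_CUBIC)[:,:,::-1])
E
```

```text
t 51.58 pos [ 440.6 -118.9  229.5] f [-0.5  0.1 -0.3] q [20.0, 19.0, -10.0, 112.0, 4.0, 50.0, -82.0]
```

View pics/t9.png

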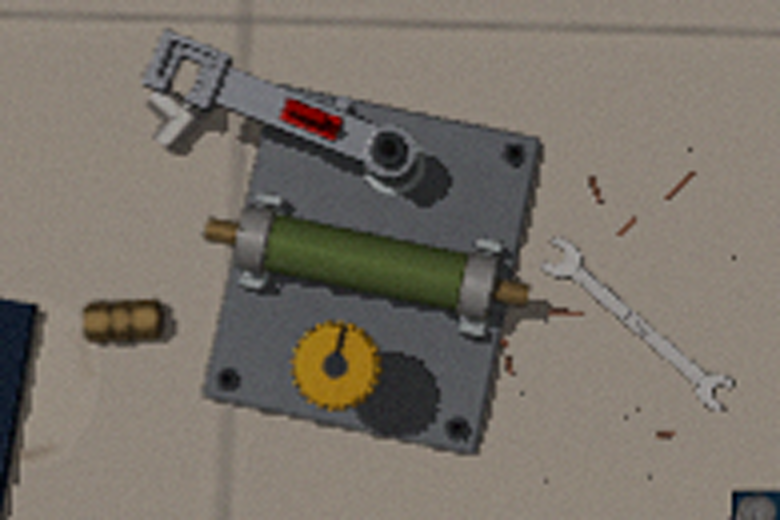

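View pics/s9.png

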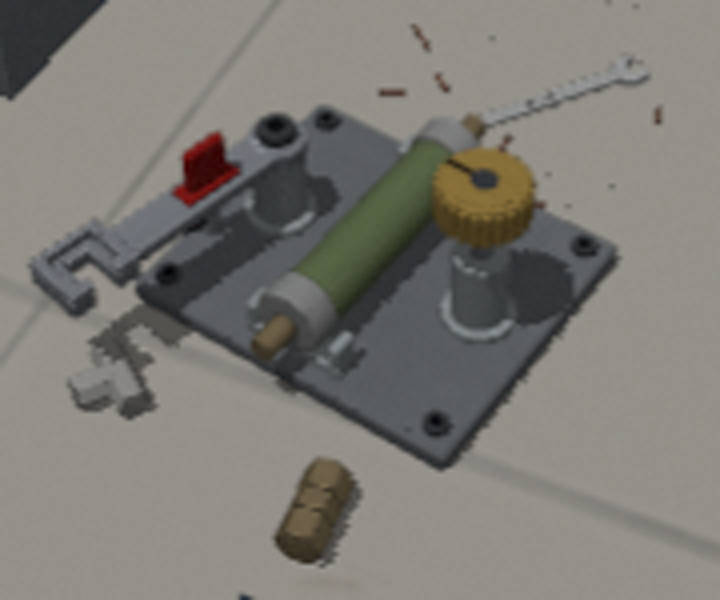

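```bash
python3 - <<'E'
from h import *
t=vision.read_camera('top'); g=lambda x,y:((x+.5)/4-.5+140,(y+.5)/4-.5+145)
print('screw',mark(t,98,g(336,366),g(343,325)))
p=unproj(t,[g(389,150)],69)[0]; 
for u,z in ((312,118),87),((187,70),67):
    b=unproj(t,[g(*u)],z)[0]-p; print('keeper',170.05-np.degrees(np.arctan2(b[1],b[0])),np.hypot(*b[:2]))
job_done()
E
```

```text
screw (np.float64(2.3638183473239556), array([469.91595945, 122.08839431,  98.        ]))
keeper 98.1470993183558 38.81543680993442
keeper 100.37179620109434 109.73667345710881
the job is handed in; nothing more can be done
```

The trap is free for its change: the thumbscrew is two turns loose, and the keeper is swung left against its stop, clear of the trap. I handed the job in at about 52 s of the 72 s allowed.

- **Thumbscrew:** With the fingers shut, I rolled it from about 14° to about 720° in three strokes against the rim, at 5–8 N. The wrist camera put it at 718.5° and the top camera at 722°, so they differ by about 4°, roughly the error of reading the mark.
- **Keeper:** I pushed it by its red tab until the force rose to about 6 N at the stop. The images gave 100° from the hooked end and 98° from the tab, against the stop's 100°.
- **Rest of the scene:** In the last pictures the trap still lies in its saddles, and the union, tee and spanner look unmoved. The keeper's end now hangs above part of the tee without touching it. The arm had backed away and was touching nothing. I compared these positions by eye and did not measure them again.

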